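# Tip two vial crates to find the stamped one and push it to the dispatch line

### The job

One of the two white vial crates carries a dispatch stamp on its underside. With the fingers only, never gripping or lifting, tip the left crate away from you onto its far side so that its underside faces you, then tip the right one the same way. Then push the stamped crate, lying as it is, straight on away from you until the middle of its leading end lies on the dark dispatch strip; leave the blank one lying where it fell and the other things on the bench alone.

Things in the scene. Friction and masses are not known exactly. Their poses are not given: they have to be found in the camera images.
- crate_a: one of two outwardly identical open white vial crates, one left, one right (which varies): 100 mm wide along its y, 70 deep (x), 110 high (z), on two rubber foot strips, 4 mm walls, partitions inside, 0.25 kg. Origin: centre of the underside; x points away from the robot (yaw within 0.2), z out of the open top. Pushed away high on its near wall it tips about its far lower edge, the near wall rising; past some 40 degrees it falls on over by itself
- crate_a_mouth (a point): centre of the open top of crate_a, 110 mm from its underside. When the crate lies tipped (70 mm high, underside towards the robot, origin 35 mm above the bench) this is the middle of its leading end, pointing away from the robot, 35 mm above the bench
- crate_b: one of two outwardly identical open white vial crates, one left, one right (which varies): 100 mm wide along its y, 70 deep (x), 110 high (z), on two rubber foot strips, 4 mm walls, partitions inside, 0.25 kg. Origin: centre of the underside; x points away from the robot (yaw within 0.2), z out of the open top. Pushed away high on its near wall it tips about its far lower edge, the near wall rising; past some 40 degrees it falls on over by itself
- crate_b_mouth (a point): centre of the open top of crate_b, 110 mm from its underside. When the crate lies tipped (70 mm high, underside towards the robot, origin 35 mm above the bench) this is the middle of its leading end, pointing away from the robot, 35 mm above the bench
- stamp (a point): centre of the stamp on the underside of the stamped crate (a black disc 56 mm across with a pale cross in it; the other underside is blank): within 4 mm of that crate's origin, hidden until the crate is tipped
- dispatch_strip: the dispatch line: a flat dark strip fixed on the bench beyond the crates, across the robot's view, 40 mm wide (its x) and 720 mm long (its y), 1 mm thick, nothing to bump into; origin at its middle; its x points away from the robot, its yaw is within 0.1 rad
- sample_jar_2: bystander, to be left alone: white plastic sample jar with a white screw lid, 59 mm wide, 68 mm high, between the two crates; origin under its middle
- weight_200g: bystander, to be left alone: small brass knobbed weight, 30 mm wide, 45 mm high, on the near part of the bench between the crates; origin under its middle
- weight_500g: bystander, to be left alone: grey steel knobbed weight, 38 mm wide, 58 mm high, at the left; origin under its middle
- beaker_100: bystander, to be left alone: glass beaker, 60 mm wide, 71 mm high, at the left; origin under its middle
- scoop_blue: bystander, to be left alone: blue plastic scoop lying at the right, 106 mm long, 25 mm high; origin under its middle

How it is judged (in metres and radians):
On the way, in this order (a step that is already met when the one before it is completed fails the run):
1. the left crate lies tipped on its far side, underside facing the robot, at rest (((world y of crate_a above 0 m and (angle between crate_a's own z axis and vertical between 1.45 and 1.7 rad and x of crate_a_mouth in the frame of dispatch_strip above -0.35 m and angular speed of crate_a below 0.3 rad/s and angle between the y axis of crate_a and the y axis of dispatch_strip, either way round below 0.6 rad and height (world z) of crate_a below 0.045 m)) or (world y of crate_b above 0 m and (angle between crate_b's own z axis and vertical between 1.45 and 1.7 rad and x of crate_b_mouth in the frame of dispatch_strip above -0.35 m and angular speed of crate_b below 0.3 rad/s and angle between the y axis of crate_b and the y axis of dispatch_strip, either way round below 0.6 rad and height (world z) of crate_b below 0.045 m)))), for 0.2 s.
2. the right crate lies tipped in the same way (((world y of crate_a below 0 m and (angle between crate_a's own z axis and vertical between 1.45 and 1.7 rad and x of crate_a_mouth in the frame of dispatch_strip above -0.35 m and angular speed of crate_a below 0.3 rad/s and angle between the y axis of crate_a and the y axis of dispatch_strip, either way round below 0.6 rad and height (world z) of crate_a below 0.045 m)) or (world y of crate_b below 0 m and (angle between crate_b's own z axis and vertical between 1.45 and 1.7 rad and x of crate_b_mouth in the frame of dispatch_strip above -0.35 m and angular speed of crate_b below 0.3 rad/s and angle between the y axis of crate_b and the y axis of dispatch_strip, either way round below 0.6 rad and height (world z) of crate_b below 0.045 m)))), for 0.2 s.
3. the leading end of the stamped crate is on the strip (x of crate_a_mouth in the frame of dispatch_strip between -0.022 and 0.022 m), for 0.2 s.
At the end, for the whole second after the job is handed in: Both crates lie at rest, tipped (within 7 degrees of level, 34 degrees of square to the strip), undersides to the robot; the middle of the stamped crate's leading end is within 22 mm of the strip's centre line; the blank one is under 100 mm from its start (tipping takes 50) and short of the line (all of step 3 and x of crate_a in the frame of dispatch_strip below -0.06 m and angle between crate_a's own z axis and vertical between 1.45 and 1.7 rad and x of each of crate_a_mouth, crate_b_mouth in the frame of dispatch_strip above -0.35 m and angular speed of each of crate_a, crate_b below 0.3 rad/s and angle between the y axis of each of crate_a, crate_b and the y axis of dispatch_strip, either way round below 0.6 rad and height (world z) of each of crate_a, crate_b below 0.045 m and angle between crate_b's own z axis and vertical between 1.45 and 1.7 rad and distance of crate_b from where it was at the start of the episode below 0.1 m and x of crate_b_mouth in the frame of dispatch_strip below -0.005 m and linear speed of each of crate_a, crate_b below 0.01 m/s); the robot touches nothing.
It fails at once if a bystander is moved more than 25 mm (distance of any of sample_jar_2, weight_200g, weight_500g, beaker_100, scoop_blue from where it was at the start of the episode above 0.025 m).
It fails at once if crate_a is lifted off the bench (centre of its underside above 60 mm; tipping raises it to 35 mm) (height (world z) of crate_a above 0.06 m).
It fails at once if crate_b is lifted off the bench (centre of its underside above 60 mm; tipping raises it to 35 mm) (height (world z) of crate_b above 0.06 m).
It also fails if it takes over 70 s, if anything falls off the work surface, if the arm or the gripper's body presses on something with over 40 N, if the wrist force passes 120 N, or if a joint passes its speed limit or range.

### The arm

A 6-joint arm with a two-finger parallel gripper is mounted at the origin on a cart in front of the work surface, level with it; the furniture and walls round the work are solid. World frame = base frame: x ahead of the robot, y to its left, z up, the work surface at z = 0. Lengths are in mm, angles in rad, forces in N, time in s.
With the tool pointing down it reaches from about 275 to 825 mm from the base axis. Payload 4.9 kg.
Tool frame: the origin (TCP) lies at the very end of the fingers, on their centre line; the grasp point (between the pads) lies 19 mm behind it; z points along the fingers, y is the line along which they close (so a half turn about z gives the same grasp; the last joint's range is limited). The gripper opens to 85 mm and grips with 20 to 120 N. Pads are 22 mm wide; open, the fingers measure 114 mm over their backs; the gripper's body (76 mm by 85 mm) begins 54 mm behind the grasp point. The pads swing forward as they close: fully open they stand 13 mm farther back than shut.
Start: joints at [1.16, 0.326, -0.193, 1.052, 0, 1.437], TCP at [150.297, 529.083, 231.281] pointing down, gripper open.
Joint ranges: [-2.65, 2.65], [-0.97, 1.79], [-1.3, 1.35], [-1.93, 2.1], [-1.47, 1.37], [-3.14, 3.14]. Speed limits (rad/s): [2.57, 2.57, 3.14, 3.14, 3.14, 3.14].

### API

Orientations are given as [roll, pitch, yaw] about the fixed x, y, z axes, in that order (R = Rz(yaw) Ry(pitch) Rx(roll)).
In Python, from bench import bot, solve_ik, imaging gives the robot as it stands. Calls block until the motion is done:
- bot.move_ptp(position, orientation): joint-space move of the TCP to a pose.
- bot.movel(position, rot=None, max_speed=150, threshold=None): straight line of the TCP; rot=None keeps the orientation; max_speed is the mean speed in mm/s. With threshold (N) it stops when the force on the tool has changed by that much, and returns True; else False.
- bot.move_j(angles): joint-space move.
- bot.grip(opening, effort=None): opening from 0.0 (shut) to 1.0 (fully open); effort is the grip in N (None keeps the last); returns when the fingers have stopped.
- bot.dwell(seconds).
- solve_ik(position, orientation): joint angles nearest the present ones, or None.
- bot.get_state(): the state.
- imaging.capture(name): name is "scene" or "top" or "wrist"; returns the picture (400x640x3 uint8, blue, green, red); there is no depth.
- imaging.camera_model(name): a dict with "K" (3x3 intrinsics, pixels), "k1" (the pictures are not rectified: a ray, as slopes to the right and down, at radius r is drawn at 1 + k1 r^2 times it, then the intrinsics apply), "position" and "rotation" of the camera in the world. Camera axes: x right, y up, looking along -z (the intrinsics and any distortion apply to the point x, -y, -z); pixel columns grow to the right and rows downward; lengths in mm; the calibration is good to about 2 mm. A picture is of the moment at which its call begins: read the wrist's pose just before it. camera_model takes no time and is no camera call; for the wrist camera it gives the pose at the moment of the call.
A pose or a line that the arm cannot do raises bot.IKError and nothing moves.
- bot.sign_off(): hands the job in, once; it reports no verdict.
The state is a dict: "t": time; "qpos": joint angles; "joint_velocities": joint speeds; "effort": joint torques, N m; "tcp_pos": TCP position; "orientation": TCP orientation; "contact_force": force on the tool from outside, world axes, zero at the start; "wrist_torque": the same for the moment, N m; "opening": opening from 0.0 (shut) to 1.0 (fully open).
Only numpy, scipy, OpenCV 4.12 (cv2) and the standard library are available. Lean on these libraries where they do the work, as an engineer would, in place of code of your own. Each camera call takes 0.05 s, during which the arm holds its last target. There are 200 camera calls.

## Working session

There is one attempt and no reset: what is moved stays moved. The work goes in short steps, each a Python script; the robot and the scene stay as the last script left them, time stands still between calls to the robot, and variables do not carry over. Pictures are saved under pics/ and viewed, on a budget of 10 in all, crops included, one or two more only if the job needs it, and the job is handed in when it is done.

```bash
ls; mkdir -p pics
cat > h.py <<'E'
from bench import bot, solve_ik, imaging
import numpy as np, cv2
def snap(n,f):
    m=imaging.camera_model(n); im=imaging.capture(n); cv2.imwrite('pics/'+f,im); return im,m
def plane(m,uv,z=0.):
    uv=np.array(uv,float).reshape(-1,2); K=np.array(m['K']); k=m['k1']
    d=(uv-[K[0,2],K[1,2]])/[K[0,0],K[1,1]]; u=d.copy()
    for _ in range(20): u=d/(1+k*(u**2).sum(1,keepdims=True))
    r=np.c_[u[:,0],-u[:,1],-np.ones(len(u))]@np.array(m['rotation']).T
    p=np.array(m['position']); return p+r*((z-p[2])/r[:,2:])
def proj(m,P):
    c=(np.array(P,float).reshape(-1,3)-m['position'])@np.array(m['rotation'])
    u=np.c_[c[:,0],-c[:,1]]/-c[:,2:]; u=u*(1+m['k1']*(u**2).sum(1,keepdims=True))
    K=np.array(m['K']); return u*[K[0,0],K[1,1]]+[K[0,2],K[1,2]]
E
python3 - <<'E'
from h import *
for n in('scene','top'):
    im,m=snap(n,n+'0.png'); print(n,m)
print(bot.get_state())
E
```

```text
pics
scene {'K': array([[402.93734431,   0.        , 326.05694186],
       [  0.        , 402.93734431, 202.63815715],
       [  0.        ,   0.        ,   1.        ]]), 'k1': 0.027508307271278433, 'position': array([-306.87997049, -760.74498944,  777.16338985]), 'rotation': array([ 1.03169859,  0.01240407, -0.85759441])}
top {'K': array([[419.34198003,   0.        , 316.1349411 ],
       [  0.        , 419.34198003, 202.34058175],
       [  0.        ,   0.        ,   1.        ]]), 'k1': -0.08627954131131106, 'position': array([ 259.0182279 ,    7.71395271, 1547.60016969]), 'rotation': array([ 0.21991481, -0.00342047, -1.56653931])}
{'t': 0.1, 'qpos': array([ 1.15981864e+00,  3.26874023e-01, -1.93446743e-01,  1.05203323e+00,
       -4.72474303e-06,  1.43660510e+00]), 'joint_velocities': array([-0.0001763 , -0.00245864,  0.00308078,  0.0010039 , -0.00224407,
       -0.00015598]), 'effort': array([-5.35601648e-04, -4.44239795e+01,  2.63037872e+01,  7.89817394e-03,
       -2.36025362e-04, -5.86194815e-06]), 'tcp_pos': array([150.0744771 , 528.59419118, 230.59193479]), 'orientation': array([-3.14004836e+00, -2.03716094e-04,  2.86480604e+00]), 'contact_force': array([ 0.48188946,  0.29330314, -0.19377274]), 'wrist_torque': array([-0.01754007,  0.03250649, -0.02967626]), 'opening': 0.9991155020573481}
```

View pics/top0.png

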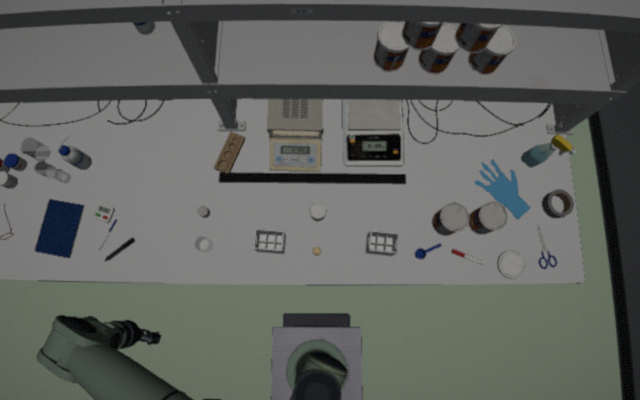

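View pics/scene0.png

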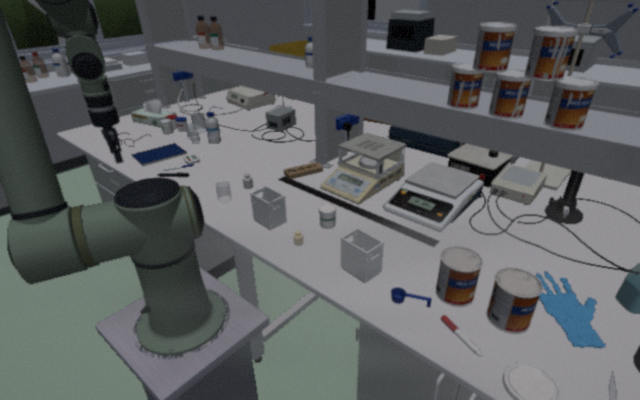

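The top view shows the crates at about (270,241) and (382,243), the strip from (220,178) to (405,179), the jar at (318,211) and the brass weight at (317,251). The scene view shows both crates upright and open at the top. I'll take a closer crop.

```bash
cat >> h.py <<'E'
from scipy.spatial.transform import Rotation as Ro
_cm=imaging.camera_model
def cm(n):
    m=dict(_cm(n)); r=np.array(m['rotation'])
    if r.shape==(3,): m['rotation']=Ro.from_euler('xyz',r).as_matrix()
    return m
def snap(n,f):
    m=cm(n); im=imaging.capture(n); cv2.imwrite('pics/'+f,im); return im,m
E
python3 - <<'E'
from h import *
im=cv2.imread('pics/top0.png'); m=cm('top'); s=cm('scene')
print(plane(m,[[270,241],[382,243]],110).round(), plane(m,[[220,178],[405,179]],0).round())
print(plane(m,[[318,211],[317,251],[204,243],[203,211]],50).round())
a=cv2.resize(im[221:261,245:295],None,fx=8,fy=8,interpolation=cv2.INTER_CUBIC)
b=cv2.resize(im[221:261,355:405],None,fx=8,fy=8,interpolation=cv2.INTER_CUBIC)
cv2.imwrite('pics/c.png',np.hstack([a,b]))
w,wm=snap('wrist','w0.png'); print(wm['position'],wm['rotation'].round(2))
E
```

```text
[[ 443.  163.  110.]
 [ 438. -224.  110.]] [[ 699.  374.    0.]
 [ 699. -338.    0.]]
[[562.  -3.  50.]
 [416.   0.  50.]
 [442. 407.  50.]
 [559. 418.  50.]]
[ 88.43885153 545.74408421 373.50634094] [[ 0.27 -0.93 -0.25]
 [ 0.96  0.26  0.07]
 [-0.   -0.26  0.97]]
```

View pics/c.png

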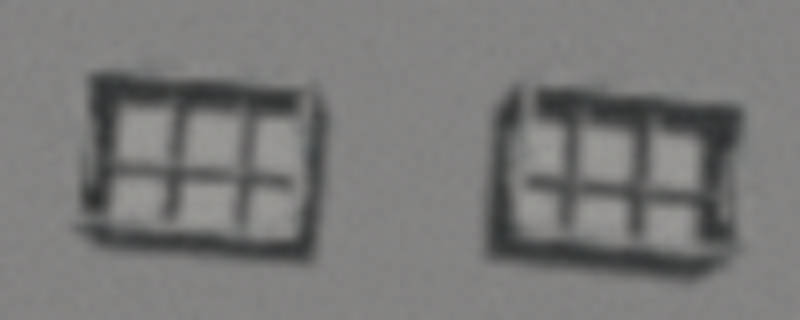

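The enlarged crop shows the rims. The left partition runs from (110,165) to (290,183) and the right one from (530,182) to (710,198), so both crates are yawed slightly clockwise. I'll move in front of the left crate for a wrist view.

Run:
```python
from h import *
m=cm('top')
for o,a in((245,[[110,165],[290,183]]),(305,[[530,182],[710,198]])):
    # image b starts at u=355, placed at x=400 -> u=355+(x-400)/8
    q=np.array(a,float)/8+[o,221]; p=plane(m,q,110); d=p[0]-p[1]; print(p.round(), np.arctan2(-d[0],d[1]).round(3))
P=[320,150,230]; R=[np.pi,0,np.pi]
print(solve_ik(P,R))
bot.move_ptp(P,R); s=bot.get_state(); print(s['t'],s['tcp_pos'],s['orientation'])
bot.grip(0.6)
w,wm=snap('wrist','w1.png'); print(wm['K'][0],wm['position'])
bot.movel([320,-215,230],max_speed=250)
w2,wm2=snap('wrist','w2.png'); print(wm2['position'],bot.get_state()['t'])
cv2.imwrite('pics/w12.png',np.hstack([w[:,40:440],w2[:,40:440]]) if 0 else np.vstack([cv2.resize(w,(480,300)),cv2.resize(w2,(480,300))]))
import pickle; pickle.dump((wm,wm2),open('wm.pkl','wb'))
```

```text
[[441. 201. 110.]
 [433. 124. 110.]] -0.093
[[ 435. -186.  110.]
 [ 428. -264.  110.]] -0.087
[ 0.22854549 -0.04571744 -0.63879412  0.97771964  0.          0.22854549]
1.6833 [320.27580253 150.46226193 230.15260549] [ 3.14123448e+00  4.65611438e-04 -3.14102337e+00]
[281.77136837   0.         316.06281501] [255.76134778 149.25868991 372.8775997 ]
[ 255.65147614 -215.09380401  372.8612167 ] 3.825
```

View pics/w12.png

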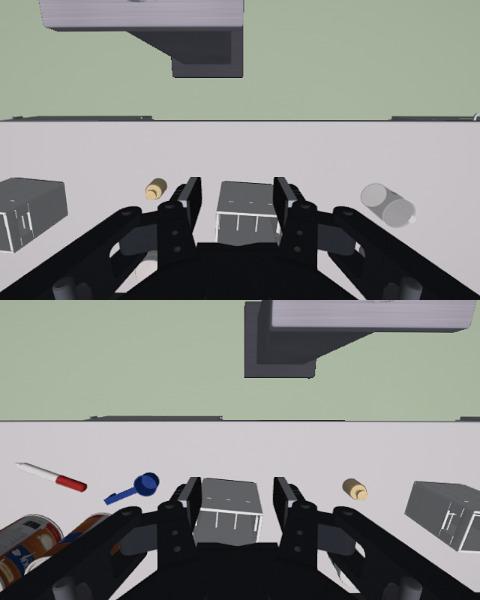

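The wrist views show the left crate's near face (bottom edge about (221,180)–(281,184), top edge about (215,212)–(282,216)). The right crate's bottom edge is about (203,178)–(258,182) in its half, and its top edge about (197,207)–(262,211). The brass weight stands between them.

Run:
```python
from h import *
import pickle
a,b=pickle.load(open('wm.pkl','rb')); k=4/3
print('L bot',plane(a,np.array([[221,181],[280,185]])*k,0).round(),'top',plane(a,np.array([[216,212],[281,216]])*k,110).round())
print('R bot',plane(b,np.array([[203,178],[258,182]])*k,0).round(),'top',plane(b,np.array([[196,207],[262,211]])*k,110).round())
# height of left crate's near-top left/right corners from two views: top view near rim vs wrist
m=cm('top')
for name,uvt,mw,uvw in(('L',[245+312/8,221+257/8],a,[216*k,212*k]),('R',[305+488/8,221+255/8],b,[262*k,211*k])):
    f=lambda z:np.linalg.norm(plane(m,uvt,z)-plane(mw,uvw,z))
    zs=np.arange(60,160,2.); v=[f(z) for z in zs]; i=int(np.argmin(v)); print(name,'z',zs[i],v[i].round(1),plane(m,uvt,zs[i]).round())
# strip corners via sub-pixel edge in top image
im=cv2.cvtColor(cv2.imread('pics/top0.png'),6)
pts=[]
for c in range(230,400,10):
    col=im[168:192,c].astype(float); w=np.clip(col.max()-30-col,0,None); pts.append([c,168+(w*np.arange(24)).sum()/w.sum()])
p=plane(m,pts,0); f=np.polyfit(p[:,1],p[:,0],1); print('strip',f, 'resid',np.abs(p[:,0]-np.polyval(f,p[:,1])).max())
```

```text
L bot [[414. 119.   0.]
 [422. 232.   0.]] top [[414. 120. 110.]
 [420. 211. 110.]]
R bot [[ 408. -279.    0.]
 [ 416. -174.    0.]] top [[ 406. -271.  110.]
 [ 412. -180.  110.]]
L z 128.0 10.7 [[400. 112. 128.]]
R z 114.0 14.7 [[ 403. -167.  114.]]
strip [6.75787105e-03 7.01850020e+02] resid 4.570256586419191
```

```bash
cat >> h.py <<'E'
def tip(near,yaw):
    d=np.array([np.cos(yaw),np.sin(yaw),0]); c=np.array([*near,95.]); R=[np.pi,0,np.pi+yaw]
    s=c-55*d; bot.move_ptp([s[0],s[1],200],R); bot.movel(s,max_speed=200)
    print('hit',bot.movel(c+5*d,max_speed=40,threshold=1.0),bot.get_state()['tcp_pos'],bot.get_state()['contact_force'])
    e=c+65*d; bot.movel(e,max_speed=50); st=bot.get_state(); print(st['tcp_pos'],st['contact_force'],st['t'])
    bot.dwell(.3); b=c-20*d; bot.movel(b,max_speed=200); bot.movel([b[0],b[1],200],max_speed=200)
E
python3 - <<'E'
from h import *
tip([416,166],-0.08)
bot.movel([325,150,230],rot=[np.pi,0,np.pi])
w,m=snap('wrist','w3.png'); t,_=snap('top','t3.png')
import pickle; pickle.dump(m,open('w3.pkl','wb')); print(bot.get_state()['t'])
z=cv2.resize(t[195:265,235:410],(480,192),interpolation=cv2.INTER_CUBIC)
cv2.imwrite('pics/v3.png',np.vstack([cv2.resize(w,(480,300)),z]))
E
```

```text
hit True [405.65477355 166.78688689  94.67990181] [-0.95977855 -0.19919808 -0.77130608]
[480.47072995 160.85299357  94.98385089] [ 0.2022977   0.2313201  -0.67503684] 8.6667
10.9917
```

View pics/v3.png

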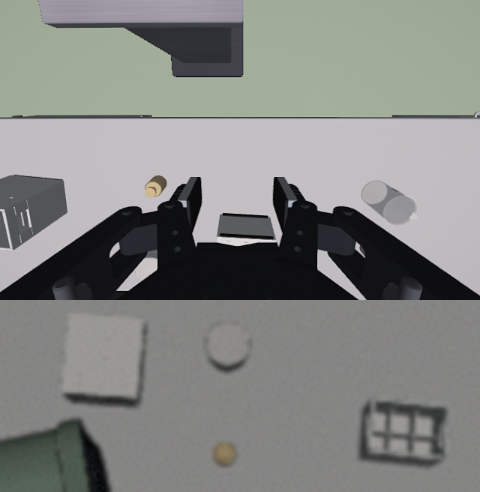

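The left crate lies tipped: the top view shows its wall at (65–145, 315–400) and the wrist view its underside at (217–275, 213–237). Now the right one.

Run:
```python
from h import *
import pickle
tip([411,-226],-0.08)
R=[np.pi,0,np.pi]; Q=[]
for i,y in enumerate((-226,160)):
    for x in (280,270,255):
        P=[x,y,215]
        try: bot.move_ptp(P,R); break
        except bot.IKError: print('ik',x)
    w,m=snap('wrist',f'u{i}.png'); Q.append(m); print(x,m['position'])
    if i==0: im0=w
t,_=snap('top','t4.png'); pickle.dump(Q,open('u.pkl','wb')); print(bot.get_state()['t'])
z=cv2.resize(t[165:265,235:410],(480,274),interpolation=cv2.INTER_CUBIC)
cv2.imwrite('pics/v4.png',np.hstack([np.vstack([im0[200:400,190:440],w[200:400,190:440]]),np.vstack([z,np.zeros((126,480,3),np.uint8)])]))
```

```text
hit True [ 399.37663774 -225.05104783   94.61487216] [-0.58653289 -0.60882107 -0.7047373 ]
[ 475.51811988 -231.15903127   95.00356325] [ 0.29836216 -0.43903624 -0.52820771] 15.7917
280 [ 215.28464085 -226.72570097  357.10677836]
280 [216.25859119 159.00285187 357.84483302]
19.45
```

View pics/v4.png

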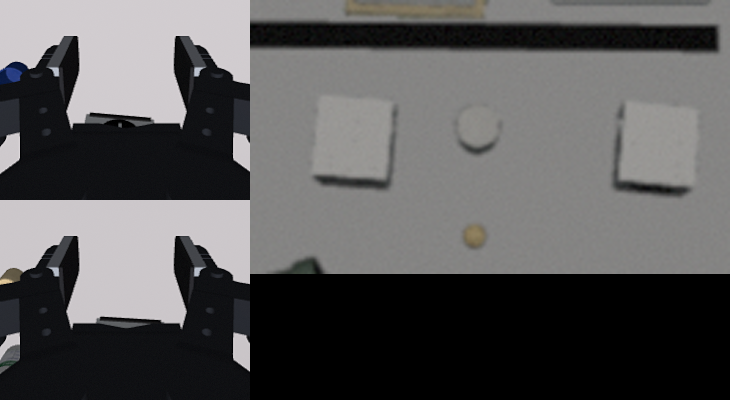

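The right underside carries the stamp: a black disc with a pale mark at about (120,124). The left underside is plain grey both here and in the earlier full view. Next I'll locate the right crate's top face, (620–698, 101–188) in the top crop, and push it in two stages.

Run:
```python
from h import *
m=cm('top')
q=np.array([[374,101],[448,108],[442,188],[370,182]])/2.743+[235,165]
p=plane(m,q,70); print(p.round()); far=p[:2].mean(0); near=p[2:].mean(0)
d=far-near; yaw=np.arctan2(d[1],d[0]); print('far',far.round(),'near',near.round(),'yaw',yaw)
yaw=-0.08; d=np.array([np.cos(yaw),np.sin(yaw),0])
n=np.array([480.,near[1],30.]); R=[np.pi,0,np.pi+yaw]
s=n-60*d; bot.move_ptp([s[0],s[1],130],R); bot.movel(s,max_speed=100)
print('hit',bot.movel(n+5*d,max_speed=40,threshold=1.0)); c=bot.get_state(); P=c['tcp_pos']; print(P,c['contact_force'])
bot.movel(P+80*d,max_speed=40); c=bot.get_state(); print(c['tcp_pos'],c['contact_force'])
bot.movel(P+50*d,max_speed=150)
b=bot.get_state()['tcp_pos']; bot.movel([b[0]-30,b[1],200],max_speed=200)
bot.movel([350,-240,230])
w,wm=snap('wrist','u5.png'); t,_=snap('top','t5.png'); print(bot.get_state()['t'])
cv2.imwrite('pics/v5.png',cv2.resize(t[160:260,235:415],(800,444),interpolation=cv2.INTER_CUBIC))
```

```text
[[ 592. -196.   70.]
 [ 583. -294.   70.]
 [ 477. -282.   70.]
 [ 484. -188.   70.]]
far [ 588. -245.   70.] near [ 481. -235.   70.] yaw -0.09120505484786928
hit True
[ 470.28214926 -234.04249027   29.6707508 ] [-0.25003166  0.21449484 -0.53193341]
[ 549.95519147 -240.41307669   29.69349502] [-1.06350572  0.61164455 -0.59694622]
28.0583
```

View pics/v5.png

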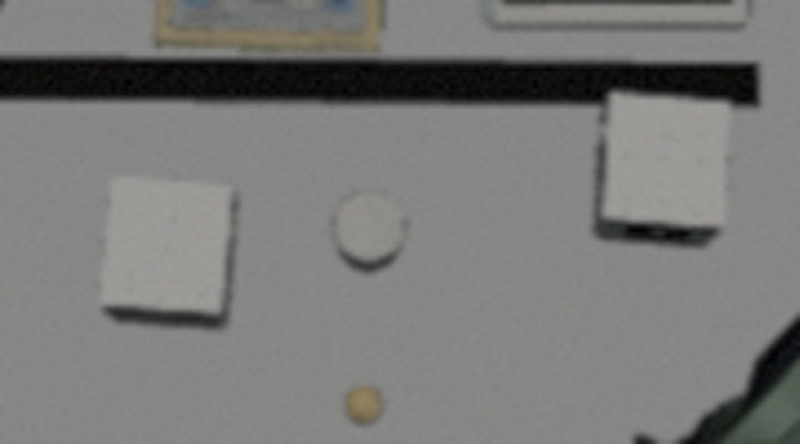

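The right crate moved straight. Its far edge is at (607,91)–(732,101), the strip spans rows 64–104 near there, and the bystanders haven't moved. The right underside again looks dark-marked.

Run:
```python
from h import *
m=cm('top'); g=lambda a,z:plane(m,np.array(a,float)/4.4444+[235,160],z)
far=g([[607,91],[732,101]],70); near=g([[600,219],[722,230]],70)
print('far',far.round(1),'near',near.round(1))
st=g([[580,62],[580,103],[750,64],[750,105],[100,60],[100,100]],0); print(st.round(1))
```

```text
far [[ 672.4 -198.6   70. ]
 [ 664.5 -301.9   70. ]] near [[ 564.7 -190.2   70. ]
 [ 556.  -289.4   70. ]]
[[ 717.9 -185.6    0. ]
 [ 681.1 -184.7    0. ]
 [ 717.1 -333.7    0. ]
 [ 680.3 -332.1    0. ]
 [ 717.5  229.9    0. ]
 [ 681.7  228.6    0. ]]
```

Run:
```python
from h import *
yaw=-0.08; d=np.array([np.cos(yaw),np.sin(yaw),0]); R=[np.pi,0,np.pi+yaw]
c=np.array([550,-241.,30]); s=c-40*d
bot.move_ptp([s[0],s[1],150],R); bot.movel(s,max_speed=100)
bot.movel(c-8*d,max_speed=100); bot.movel(c+30*d,max_speed=40); x=bot.get_state(); print(x['tcp_pos'],x['contact_force'])
bot.movel(c,max_speed=150); b=c-30*d; bot.movel([b[0],b[1],200],max_speed=200); bot.movel([330,-240,230])
bot.dwell(.3)
w,wm=snap('wrist','u6.png'); t,_=snap('top','t6.png'); print(bot.get_state()['t'])
cv2.imwrite('pics/v6.png',np.vstack([cv2.resize(t[160:260,235:415],(640,356),interpolation=cv2.INTER_CUBIC),w[200:400]]))
```

```text
[ 580.27070823 -243.4335403    30.00292657] [-1.00697844 -0.51313552  0.23385637]
34.925
```

View pics/v6.png

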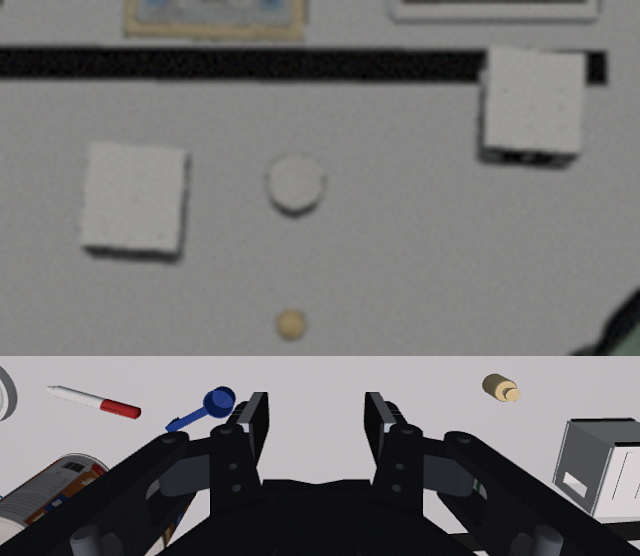

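The stamped crate's far edge is at (488,46)–(586,52), over the strip. The left crate and the bystanders are unchanged. I'll check the numbers and hand in.

Run:
```python
from h import *
m=cm('top'); g=lambda a,z:plane(m,np.array(a,float)/3.5556+[235,160],z)
f=g([[488,46],[586,53]],70); n=g([[484,150],[580,156]],70); print(f.round(1),n.round(1),f.mean(0).round(1)); x=f.mean(0)[0]
print('est from push',580.3+11+110)
if abs(x-699.3)<12: bot.sign_off(); print('signed')
```

```text
[[ 701.2 -201.8   70. ]
 [ 694.4 -303.5   70. ]] [[ 590.9 -194.9   70. ]
 [ 585.1 -292.9   70. ]] [ 697.8 -252.7   70. ]
est from push 701.3
the job is handed in; nothing more can be done
signed
```

I tipped the left crate and then the right one onto their far sides with the fingers. The right crate carries the stamp: a black disc with a pale mark, seen in the wrist view. The left underside looked plain grey. I pushed the right crate straight on in two stages, about 110 mm in all, then backed the arm clear and handed the job in at about 35 s.

- **Position:** the middle of the stamped crate's leading end is at x ≈ 698 mm from the top camera, or 701 mm from the finger position. The strip's centre line is at about 699 mm, so it is within about 2 mm (22 mm allowed).
- **Other things:** by eye in the last top view, the blank crate lies where it fell. The jar and brass weight look unmoved there, as does the scoop in the wrist view. I did not re-check the beaker and steel weight at the left, but the fingers did not go near them after the start.
- **Disagreement:** early on, a rough two-view height of the upright crates' rims came out at 114–128 mm against the stated 110. Those rays missed each other by 11–15 mm, so I found the near walls by touch instead.

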